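# Set the colorimeter to its third filter by feel

### The job

Set the bench colorimeter to its third filter for the next reading: the marks on its filter selector, the large black bar knob on top, have worn away, so first turn it anticlockwise (seen from above) all the way back against its end stop, then clockwise by three clicks, counting them by feel. Finish while still holding the knob in the gripper, steady in the third click, so that the reading can be taken. Do not turn the small round zero knob beside it, and do not shift or tip the vial on top or the other things standing about.

Things in the scene. Friction and masses are not known exactly. Their poses are not given: they have to be found in the camera images.
- colorimeter: Bench colorimeter, pale grey, 260 mm deep (x), 210 mm wide (y), fixed. Origin: centre of its underside. Sloping display panel at its -x end; behind x = -62 mm a flat deck 100 mm above the table. On the deck: filter selector (axis at x -12, y -45 mm), zero knob (x -30, y 64, 20 mm across, 14 high), round black light shield (x 78, y 50, 46 high), loose vial (near x 98, y -76).
- selector (a joint): Filter selector, black bar knob on an upright axis. Rad: 0 = its rest at the anticlockwise end stop (rigid, at -0.03); grows clockwise seen from above. A click every 0.349 (20 deg) up to 2.443: the third is at 1.047. Starts in click 1 to 4. Leaving a click takes about 0.23 N m, falling evenly to none half-way to the next, whence a sprung roller pulls it on into that click with up to 0.2 N m.
- selector_grip (a point): On the selector's axis, in its bar, 26 mm above the deck: where to grip. Bar 12 mm thick with upright flat sides, 48 mm long (22 mm behind the axis to the nose 26 mm ahead), from 10 to 41 mm above the deck; under it a round skirt 44 mm across, its top 10 mm above the deck. Nothing else stands on the deck within 80 mm of the axis.
- selector_nose (a point): Pointed nose of the bar, 26 mm from the axis, at the grip's height; a white line on the bar's top runs to it. At joint value 0 it points 40 degrees anticlockwise (from above) of the colorimeter's +x.
- zero_mark (a point): End of the white mark on the top of the small zero knob, 9 mm from that knob's axis. Must not be turned.
- spare_vial: Loose capped vial, 24 mm across, 50 mm high, standing on the deck. Origin: centre of its underside.
- reagent_bottle: Amber bottle, 56 mm across, 105 mm high, standing on the table to the right of the colorimeter (its -y side). Origin: centre of its underside.
- tube_rack: White tube rack 200 by 56 mm with capped tubes, 102 mm high, on the table to the left of the colorimeter. Origin: centre of its underside.
- tissue_roll: Paper roll on end, 108 mm across, 100 mm high. Origin: centre of its underside.
- wash_bottle: Clear wash bottle with a bent spout, 68 mm across, 188 mm high. Origin: centre of its underside.
- marker: Marker pen lying along its x, 133 mm long, 18 mm thick. Origin: on the table under its middle.
- syringe: Plastic syringe lying along its x, 165 mm long, 22 mm thick. Origin: on the table under its barrel.
- sample_jar: White jar with a grey lid, 52 mm across, 46 mm high. Origin: centre of its underside.

How it is judged:
By the outcome, as a careful person would: the job done as asked, in the order asked, and still so for the second after the job is handed in, while the arm keeps its last pose, push and grip.
It also fails if it takes over 64 s, if anything falls off the work surface, if the arm or the gripper's body presses on something with over 40 N, if the wrist force passes 120 N, or if a joint passes its speed limit or range.

### The arm

A 6-joint arm with a two-finger parallel gripper is mounted at the origin on the work surface. World frame = base frame: x ahead of the robot, y to its left, z up, the work surface at z = 0. Lengths are in m, angles in rad, forces in N, time in s.
With the tool pointing down it reaches from about 0.325 to 0.85 m from the base axis. Payload 15.5 kg.
Tool frame: the origin (TCP) lies at the very end of the fingers, on their centre line; the grasp point (between the pads) lies 19 mm behind it; x points along the fingers, y is the direction in which the jaws open and shut, and the axes are right-handed (so a half turn about x gives the same grasp; the last joint's range is limited). The gripper opens to 91 mm and grips with 3 to 60 N. Pads are 32 mm wide; open, the fingers measure 118 mm over their backs; the gripper's body (76 mm by 178 mm) begins 60 mm behind the grasp point.
Start: joints at [-1.304, 0.494, 1.345, -0, 1.302, -0.096], TCP at [0.222, -0.584, 0.214] pointing down, gripper open.
Joint ranges: [-2.91, 2.91], [-0.82, 2.16], [0.22, 2.67], [-1.22, 4.37], [0.12, 2.79], [-3.08, 3.08]. Speed limits (rad/s): [1.89, 1.89, 2.57, 3.01, 3.01, 3.01].

### API

Orientations are given as a unit quaternion [x, y, z, w].
In Python, from bench import arm gives the robot as it stands.
- The arm moves only by the shell command python3 -m inch 'ROWS' [FORCE]. ROWS is JSON, one flat list of numbers, 7 for each row, row after row: the turn, a rotation vector about the tool's x, y, z as a fraction of full scale, then the shift along the tool's x, y, z as a fraction of full scale, then the closure, from -1 (fully open) to 1 (shut). In form: [wx, wy, wz, x, y, z, jaw, wx, wy, wz, x, y, z, jaw, ...]. A call has 1 to 12 rows; each row is the pose to reach, as a shift and turn from the pose commanded when the call began, along the tool's axes at that moment; what a row does not reach only later rows make up. Full scale, the value 1, is 0.1 m for a shift and pi/2 rad for a turn. A row lasts 1/10 s, in which the tool goes at most 50 mm and 8.59 degrees, less where a joint would pass 70% of its speed; a pose out of reach is approached as far as the arm can. A call with a number of a shift or a turn outside -1 to 1 is refused whole. A call with a gripper value outside its range is refused whole. The fingers move at their own pace and stop on an object; FORCE is the grip in N (left out, the last holds). Time passes only in rows, so rows that repeat a pose let the fingers close. It gives the time, the measured TCP pose, the force and the opening at its end, in the units of the state.
- arm.state(): the state, without advancing time (a new reading comes with each control period).
- arm.snapshot(name): name is "scene" or "top" or "wrist"; returns the picture (400x640x3 uint8, red, green, blue); there is no depth.
- arm.camera_model(name): a dict with "vertical_fov" (degrees; the focal length in pixels is half the picture's height over the tangent of half this angle, whatever the lens; pixels are square), "cx", "cy" (the principal point, pixels), "rvec" (rotation vector, rad) and "tvec" (3), from world to camera coordinates, as OpenCV has them; the wrist camera has in their place "hand_eye" (4x4, takes a point from camera to tool coordinates, whose origin is the TCP and whose axes are the tool frame's). Camera axes: x right, y down, z forward; pixel columns grow to the right and rows downward; lengths in m; the calibration is good to about 2 mm. The wrist camera is an equidistant fisheye: a pixel r from the principal point sees the ray r / f radians off the axis. A picture is of the moment at which its call begins: read the wrist's pose just before it. camera_model takes no time and is no camera call.
- arm.sign_off(): hands the job in, once; it reports no verdict.
The state is a dict: "clock": time; "qpos": joint angles; "joint_vel": joint speeds; "joint_torque": joint torques, N m; "ee_pos": TCP position; "orientation": TCP orientation; "wrist_force": force on the tool from outside, world axes, zero at the start; "wrist_torque": the same for the moment, N m; "grip_width": finger opening in m.
Only numpy, scipy, OpenCV 4.12 (cv2) and the standard library are available. Lean on these libraries where they do the work, as an engineer would, in place of code of your own. Each camera call takes 0.05 s, during which the arm holds its last target.

## Working session

There is one attempt and no reset: what is moved stays moved. The work goes in short steps, Python scripts to look and compute and a shell command to move; the robot and the scene stay as the last step left them, time stands still between calls to the robot, and variables do not carry over. Pictures are saved under pics/ and viewed, and the job is handed in when it is done.

```bash
ls; mkdir -p pics; python3 - <<'E'
from bench import arm
import cv2
s=arm.state();print(s)
for n in ("scene","top","wrist"):
    print(n,arm.camera_model(n))
    cv2.imwrite(f"pics/{n}0.png",arm.snapshot(n)[:,:,::-1])
E
```

```text
pics
{'clock': 0.0, 'qpos': array([-1.30351876e+00,  4.94189499e-01,  1.34616559e+00, -7.72860132e-06,
        1.30247363e+00, -9.55262996e-02]), 'joint_vel': array([-0.00070524,  0.0008817 , -0.00112193,  0.00155908,  0.00168774,
        0.0005868 ]), 'joint_torque': array([ 1.79356335e-03, -8.78841591e+01, -3.81850362e+01,  7.07114744e-02,
        5.35150780e-02, -1.83551238e-04]), 'ee_pos': array([ 0.22169182, -0.58394194,  0.21332266]), 'orientation': array([-0.69546402, -0.12800407,  0.69554423, -0.12713371]), 'wrist_force': array([ 0.06566597, -1.32555651, -0.53729835]), 'wrist_torque': array([ 0.00333464, -0.02084328,  0.01474868]), 'grip_width': 0.09106791270665514}
scene {'vertical_fov': 46.96071184720117, 'cx': 319.8814671212679, 'cy': 195.87070933822574, 'rvec': array([ 1.95683129,  1.00318264, -0.53659179]), 'tvec': array([-0.31010729, -0.14648346,  1.71176451])}
top {'vertical_fov': 43.49615675010959, 'cx': 312.3630216219989, 'cy': 201.52813350680634, 'rvec': array([ 2.17211675, -2.16574873,  0.11219331]), 'tvec': array([-0.01161007,  0.50844271,  1.51414729])}
wrist {'vertical_fov': 65.70646984690485, 'cx': 313.7258038166637, 'cy': 197.2525400967707, 'hand_eye': array([[-8.61051329e-05, -2.78905557e-01,  9.60318532e-01,
        -1.70605869e-01],
       [ 9.99999981e-01,  1.44266026e-04,  1.31562313e-04,
         5.56232325e-04],
       [-1.75234799e-04,  9.60318525e-01,  2.78905539e-01,
        -7.98002905e-02],
       [ 0.00000000e+00,  0.00000000e+00,  0.00000000e+00,
         1.00000000e+00]])}
```

View pics/top0.png

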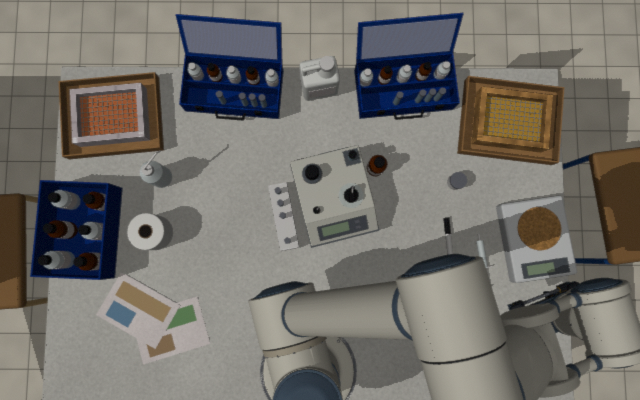

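View pics/scene0.png

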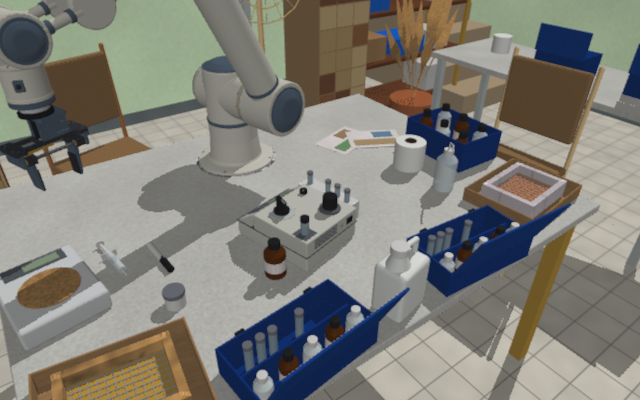

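```bash
python3 - <<'E'
import cv2
im=cv2.imread("pics/top0.png")
cv2.imwrite("pics/topz.png",cv2.resize(im[120:300,220:430],None,fx=3.3,fy=3.3,interpolation=cv2.INTER_CUBIC)[:600])
E
```

```text
(no output)
```

View pics/topz.png

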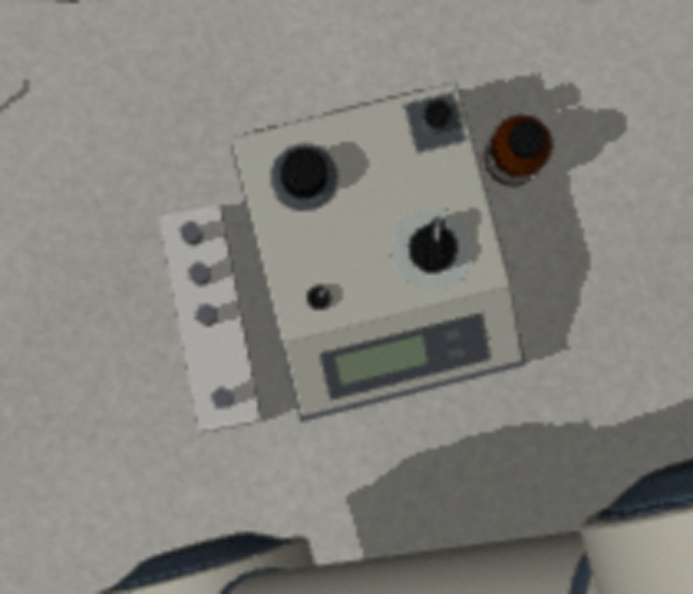

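The top view shows the colorimeter turned slightly, with the selector at about (351,195) and its line pointing roughly up the picture. The zero knob is at about (317,209), and the far deck corners are at (291,161) and (359,146).

```bash
cat > h.py <<'E'
import numpy as np,cv2
from bench import arm
from scipy.spatial.transform import Rotation as R
def K(m):
    f=200/np.tan(np.radians(m["vertical_fov"]/2));return f
def pix2z(name,uv,z):
    m=arm.camera_model(name);f=K(m)
    Rm=cv2.Rodrigues(m["rvec"])[0];c=-Rm.T@m["tvec"]
    d=Rm.T@np.array([(uv[0]-m["cx"])/f,(uv[1]-m["cy"])/f,1]);return c+d*(z-c[2])/d[2]
def wristpix(uv,z,s):
    m=arm.camera_model("wrist");f=K(m)
    d=np.array([uv[0]-m["cx"],uv[1]-m["cy"]]);r=np.hypot(*d);th=r/f
    v=np.r_[d/max(r,1e-9)*np.sin(th),np.cos(th)]
    H=m["hand_eye"];T=R.from_quat(s["orientation"])
    o=T.apply(H[:3,3])+s["ee_pos"];w=T.apply(H[:3,:3]@v)
    return o+w*(z-o[2])/w[2]
E
python3 - <<'E'
from h import *
s=3.3;z=lambda u,v,h:pix2z("top",(220+u/s,120+v/s),h)
FL=z(233,136,.1);FR=z(458,85,.1)
print(FL,FR,np.linalg.norm(FL-FR))
zk=z(320,297,.114);sel=z(433,248,.125);sh=z(306,172,.146);nose=z(438,222,.141);sel2=z(433,248,.141)
print(zk,sel,sh,nose,nose-sel2)
# rigid fit
L=np.array([[130,105],[130,-105],[-30,64],[-12,-45],[78,50]])/1e3
W=np.array([FL,FR,zk,sel,sh])[:,:2]
a=L-L.mean(0);b=W-W.mean(0);H=a.T@b;yaw=np.arctan2(H[0,1]-H[1,0],H[0,0]+H[1,1])
Rm=np.array([[np.cos(yaw),-np.sin(yaw)],[np.sin(yaw),np.cos(yaw)]]);t=W.mean(0)-Rm@L.mean(0)
print(np.degrees(yaw),t,(L@Rm.T+t-W)*1e3, "sel",Rm@L[3]+t)
print("tool",R.from_quat(arm.state()["orientation"]).as_matrix())
E
```

```text
[0.62017188 0.05441436 0.1       ] [ 0.66713026 -0.14694215  0.1       ] 0.20675960066970356
[ 0.47483277 -0.023466    0.114     ] [ 0.51706356 -0.12182538  0.125     ] [ 0.58034912 -0.01085529  0.146     ] [ 0.53782475 -0.12500384  0.141     ] [ 0.02262065 -0.0044334   0.        ]
13.550226997249815 [ 0.51759066 -0.07702119] [[-0.80103196  1.10046095]
 [ 1.4431012  -1.69766118]
 [-1.40210486  1.6344336 ]
 [-0.59548473 -1.7547985 ]
 [ 1.35552036  0.71756512]] sel [ 0.51646808 -0.12358018]
tool [[-2.61356680e-04  3.54891438e-01 -9.34907481e-01]
 [ 9.15251236e-04 -9.34907037e-01 -3.54891525e-01]
 [-9.99999547e-01 -9.48428499e-04 -8.04706284e-05]]
```

```bash
python3 -m inch '[0,0,0,0,-0.65,-0.88,-1, 0,0,0,0,-0.65,-0.88,-1, 0,0,0,0,-0.65,-0.88,-1, 0,0,0,0,-0.65,-0.88,-1]' && python3 -m inch '[0,0,0,0,-0.65,-0.88,-1, 0,0,0,0,-0.65,-0.88,-1, 0,0,0,0,-0.65,-0.88,-1, 0,0,0,0,-0.65,-0.88,-1]'
```

```text
clock: 0.55
ee_pos: [0.2819, -0.4909, 0.214]
orientation: [-0.695, -0.128, 0.695, -0.128]
wrist_force: [-0.6, -0.1, 0.2]
grip_width: 0.0912
clock: 0.95
ee_pos: [0.3407, -0.4002, 0.214]
orientation: [-0.695, -0.128, 0.695, -0.128]
wrist_force: [-0.8, 0.3, 1.5]
grip_width: 0.0912
```

```bash
python3 -m inch '[0,0,0,0,-0.65,-0.88,-1, 0,0,0,0,-0.65,-0.88,-1, 0,0,0,0,-0.65,-0.88,-1, 0,0,0,0,-0.65,-0.88,-1]' && python3 -m inch '[0,0,0,0,-0.65,-0.88,-1, 0,0,0,0,-0.65,-0.88,-1, 0,0,0,0,-0.65,-0.88,-1, 0,0,0,0,-0.65,-0.88,-1]' && python3 -m inch '[0.3,0,0,0,-0.65,-0.88,-1, 0.3,0,0,0,-0.65,-0.88,-1, 0.3,0,0,0,-0.65,-0.88,-1, 0.3,0,0,0,-0.65,-0.88,-1,0.3,0,0,0,-0.65,-0.88,-1]' && python3 - <<'E'
from h import *
s=arm.state();print(s["ee_pos"],s["qpos"],s["orientation"],s["wrist_torque"],R.from_quat(s["orientation"]).as_matrix().round(3))
cv2.imwrite("pics/w1.png",arm.snapshot("wrist")[:,:,::-1])
E
```

```text
clock: 1.35
ee_pos: [0.3999, -0.3088, 0.214]
orientation: [0.695, 0.128, -0.695, 0.128]
wrist_force: [-0.1, 0.0, -0.5]
grip_width: 0.0912
clock: 1.75
ee_pos: [0.4591, -0.2172, 0.2139]
orientation: [-0.695, -0.128, 0.695, -0.128]
wrist_force: [-0.5, -1.1, 0.0]
grip_width: 0.0907
clock: 2.25
ee_pos: [0.5178, -0.1263, 0.2138]
orientation: [-0.706, 0.039, 0.706, 0.039]
wrist_force: [-1.0, -0.6, 0.7]
grip_width: 0.0914
[ 0.51783394 -0.12629193  0.21377477] [-3.50847877e-01  3.64835649e-01  1.57203012e+00 -6.73986852e-04
  1.20464110e+00  1.33049634e+00] [-0.70599575  0.03920119  0.70606735  0.03875782] [ 0.03192171  0.03864509 -0.03815537] [[-0.    -0.11  -0.994]
 [-0.001 -0.994  0.11 ]
 [-1.     0.001  0.   ]]
```

View pics/w1.png

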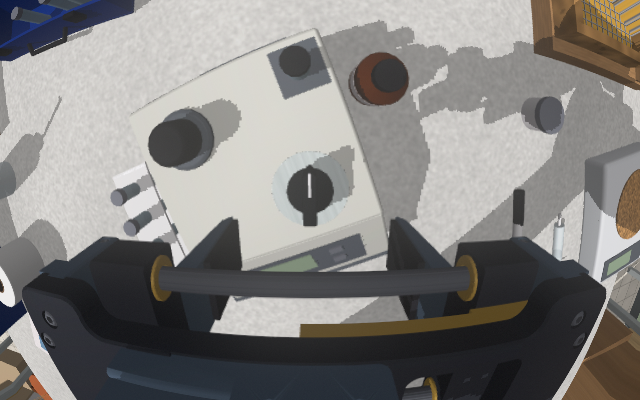

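```bash
python3 - <<'E'
import cv2
im=cv2.imread("pics/w1.png")
cv2.imwrite("pics/w1z.png",cv2.resize(im[140:240,250:380],None,fx=6,fy=6,interpolation=cv2.INTER_CUBIC))
E
```

```text
(no output)
```

View pics/w1z.png

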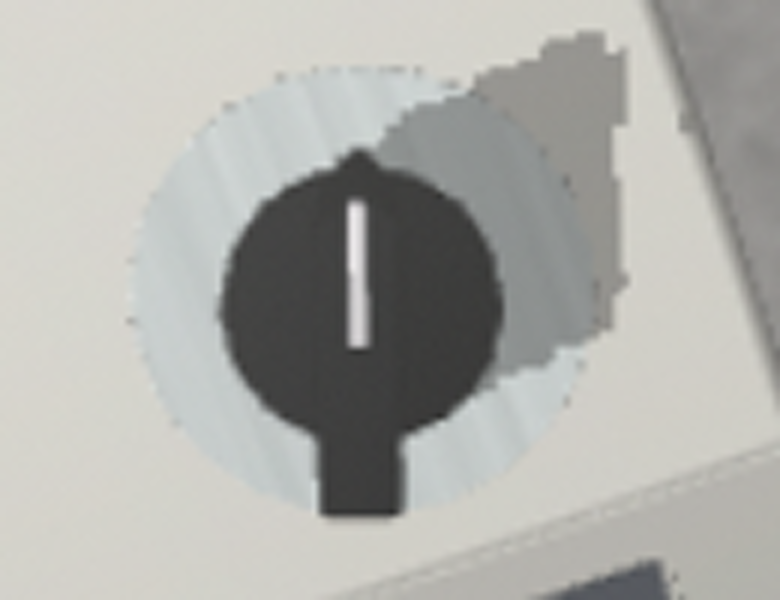

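The close-up shows the selector with its white line from pixel (309.2,173.7) to (310,197.8). The skirt is centred at about (310,190.8) and the bar is clear.

```bash
python3 - <<'E'
from h import *
s=arm.state();p=lambda u,v,z:wristpix((250+u/6,140+v/6),z,s)
a=p(355,202,.141);b=p(360,347,.141);print("line",a,b,np.degrees(np.arctan2(*(a-b)[1::-1])),np.linalg.norm(a-b))
l=p(222,305,.11);r=p(500,305,.11);print("skirt",(l+r)/2,np.linalg.norm(l-r))
n=p(358,150,.141);t=p(361,515,.141);print("bar",n,t,np.linalg.norm(n-t),np.degrees(np.arctan2(*(n-t)[1::-1])))
FL=wristpix((130,114),.1,s);FR=wristpix((317,28),.1,s);print("edge",np.degrees(np.arctan2(*(FL-FR)[1::-1]))-90,np.linalg.norm(FL-FR))
E
```

```text
line [ 0.54678558 -0.12613993  0.141     ] [ 0.52663844 -0.12456531  0.141     ] -4.4689396383330875 0.020208579414497718
skirt [ 0.52430418 -0.12408111  0.11      ] 0.04258197668866451
bar [ 0.55376955 -0.12732135  0.141     ] [ 0.50216828 -0.12196113  0.141     ] 0.05187892806157828 -5.930482412672459
edge 14.044092029226888 0.20392102547820878
```

```bash
python3 - <<'E'
import cv2
im=cv2.imread("pics/top0.png")
cv2.imwrite("pics/top0z.png",cv2.resize(im[175:220,325:375],None,fx=12,fy=12,interpolation=cv2.INTER_CUBIC))
E
python3 -m inch '[0,0,0,0.2,0,-0.04,-1, 0,0,0,0.4,-0.02,-0.04,-1,0,0,0,0.4,-0.02,-0.04,-1,0,0,0,0.4,-0.02,-0.04,-1]'
python3 - <<'E'
from h import *
s=arm.state();print(s["ee_pos"],s["orientation"]);im=arm.snapshot("wrist")[:,:,::-1]
cv2.imwrite("pics/w2.png",im)
cv2.imwrite("pics/w2z.png",cv2.resize(im[160:290,240:390],None,fx=4.6,fy=4.6,interpolation=cv2.INTER_CUBIC))
E
```

```text
clock: 2.7
ee_pos: [0.5217, -0.124, 0.1742]
orientation: [-0.706, 0.038, 0.706, 0.038]
wrist_force: [-0.2, -1.0, -0.7]
grip_width: 0.0913
[ 0.52167736 -0.12399376  0.17419993] [-0.70586452  0.03832283  0.7062708   0.03831706]
```

View pics/top0z.png

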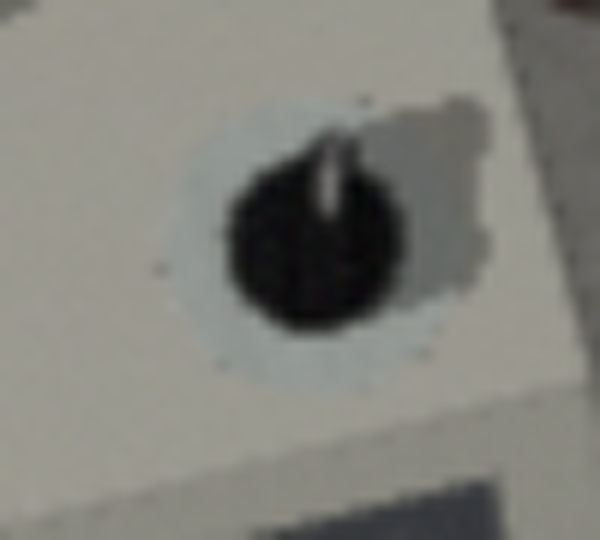

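View pics/w2z.png

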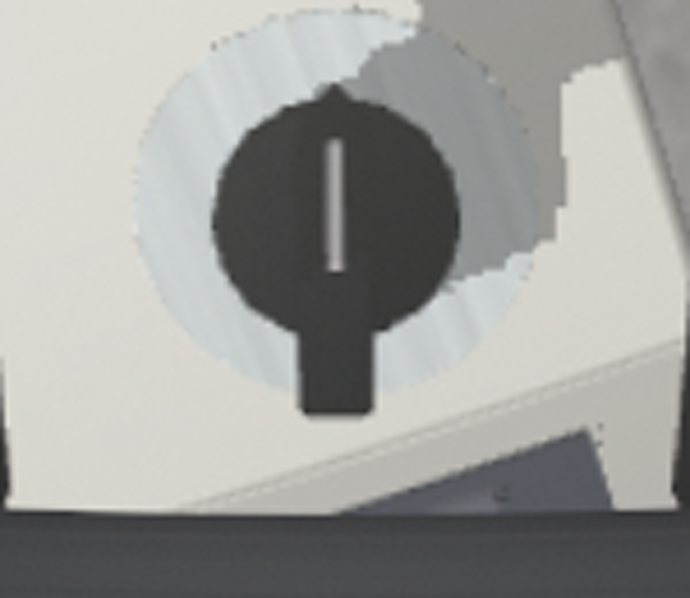

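```bash
python3 - <<'E'
from h import *
s=arm.state();k=4.6;p=lambda u,v,z:wristpix((240+u/k,160+v/k),z,s)
print("top skirt",pix2z("top",(325+317/12-.5,175+242/12-.5),.11), pix2z("top",(325+317/12-.5,175+242/12-.5),.105))
l=p(213,218,.11);r=p(460,218,.11);print("skirt",(l+r)/2,np.linalg.norm(l-r), p(337,218,.105))
a=p(334,138,.141);b=p(337,270,.141);t=p(337,413,.141)
print("line",a,b,np.degrees(np.arctan2(*(a-b)[1::-1])),"tail",t,np.linalg.norm(a-t),np.degrees(np.arctan2(*(a-t)[1::-1])))
print("tailw",np.linalg.norm(p(299,400,.141)-p(374,400,.141)))
# deck ring outline
print("ring",(p(134,205,.1)+p(540,205,.1))/2,p(337,8,.1),p(337,395,.1))
E
```

```text
top skirt [ 0.52022376 -0.12214971  0.11      ] [ 0.52080974 -0.12253894  0.105     ]
skirt [ 0.52534513 -0.12396477  0.11      ] 0.04301671059892828 [ 0.52373848 -0.12387237  0.105     ]
line [ 0.54784135 -0.12611571  0.141     ] [ 0.52708496 -0.12429658  0.141     ] -5.008720765181141 tail [ 0.50298565 -0.12166239  0.141     ] 0.045076226615976975 -5.669813185714462
tailw 0.011857601187930642
ring [ 0.52453268 -0.12394183  0.1       ] [ 0.56033066 -0.1278582   0.1       ] [ 0.48700009 -0.11984942  0.1       ]
```

```bash
python3 -m inch '[-0.007,0,0,0.3,0,-0.02,-1, -0.007,0,0,0.6,0,-0.02,-1, -0.007,0,0,0.6,0,-0.02,-1,-0.007,0,0,0.6,0,-0.02,-1]'
python3 - <<'E'
from h import *
s=arm.state();print(s["ee_pos"],s["wrist_force"],s["wrist_torque"]);im=arm.snapshot("wrist")[:,:,::-1]
cv2.imwrite("pics/w3.png",im)
E
```

```text
clock: 3.15
ee_pos: [0.5243, -0.1234, 0.115]
orientation: [0.706, -0.034, -0.706, -0.034]
wrist_force: [-0.2, 0.0, 0.1]
grip_width: 0.0912
[ 0.52430609 -0.12339988  0.11499324] [-0.15878289  0.01444693  0.08359699] [ 0.03868177 -0.01607322 -0.0014066 ]
```

View pics/w3.png

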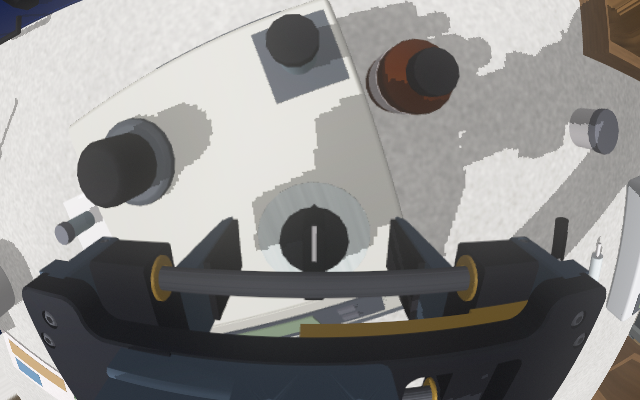

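The knob, at (314,240), is centred between the fingertips at (237,220) and (393,220). I'll close gently.

```bash
python3 -m inch '[0,0,0,0,0,0,1, 0,0,0,0,0,0,1, 0,0,0,0,0,0,1,0,0,0,0,0,0,1,0,0,0,0,0,0,1,0,0,0,0,0,0,1,0,0,0,0,0,0,1,0,0,0,0,0,0,1]' 10
python3 -m inch '[0,0,0,0,0,0,1, 0,0,0,0,0,0,1, 0,0,0,0,0,0,1]' 30
python3 -c "
from h import *
s=arm.state();print(s['ee_pos'],s['wrist_force'],s['wrist_torque'],R.from_quat(s['orientation']).as_matrix()[:,2])"
```

```text
clock: 4.0
ee_pos: [0.524, -0.123, 0.1139]
orientation: [-0.706, 0.034, 0.706, 0.034]
wrist_force: [-0.4, 1.7, 0.2]
grip_width: 0.0303
clock: 4.3
ee_pos: [0.524, -0.1233, 0.1139]
orientation: [-0.706, 0.035, 0.706, 0.034]
wrist_force: [-1.3, -3.0, -0.2]
grip_width: 0.0117
[ 0.52401322 -0.12329947  0.11389628] [-1.29561939 -3.04293647 -0.1768991 ] [-0.71979834  0.23270067 -0.04473027] [-9.95266648e-01  9.71817860e-02 -1.86103389e-05]
```

```bash
cat > r.py <<'E'
from h import *
s=arm.state();M=R.from_quat(s['orientation']).as_matrix();z=-M[:,2]
print("t %.2f ang %.2f pos %s F %s T %s w %.4f"%(s['clock'],np.degrees(np.arctan2(z[1],z[0])),(s['ee_pos']*1e3).round(1),s['wrist_force'].round(1),s['wrist_torque'].round(3),s['grip_width']))
E
q(){ python3 r.py; }
python3 -m inch '[-0.03,0,0,0,0,0,1,-0.03,0,0,0,0,0,1]' >/dev/null; q
python3 -m inch '[-0.03,0,0,0,0,0,1,-0.03,0,0,0,0,0,1]' >/dev/null; q
python3 -m inch '[-0.03,0,0,0,0,0,1,-0.03,0,0,0,0,0,1]' >/dev/null; q
python3 -m inch '[-0.03,0,0,0,0,0,1,-0.03,0,0,0,0,0,1]' >/dev/null; q
python3 -m inch '[-0.03,0,0,0,0,0,1,-0.03,0,0,0,0,0,1]' >/dev/null; q
python3 -m inch '[-0.03,0,0,0,0,0,1,-0.03,0,0,0,0,0,1]' >/dev/null; q
python3 -m inch '[-0.03,0,0,0,0,0,1,-0.03,0,0,0,0,0,1]' >/dev/null; q
python3 -m inch '[-0.03,0,0,0,0,0,1,-0.03,0,0,0,0,0,1]' >/dev/null; q
```

```text
t 4.50 ang -2.83 pos [ 524.  -123.2  113.9] F [-1.5 -3.7 -1.6] T [-0.802  0.096 -0.14 ] w 0.0117
t 4.70 ang -0.20 pos [ 524.  -123.2  113.9] F [-0.5 -4.3 -1.9] T [-0.891  0.155 -0.101] w 0.0121
t 4.90 ang 2.48 pos [ 524.  -123.1  113.9] F [-1.2 -3.4 -1.3] T [-0.865  0.17  -0.011] w 0.0120
t 5.10 ang 5.15 pos [ 524.  -123.1  113.9] F [-0.5 -4.1 -0.6] T [-0.841  0.14   0.096] w 0.0119
t 5.30 ang 7.83 pos [ 524.  -123.   113.9] F [-0.2 -3.9 -0.6] T [-0.831  0.238  0.147] w 0.0122
t 5.50 ang 10.53 pos [ 523.9 -123.   113.9] F [-0.6 -3.  -0.8] T [-0.758  0.227  0.168] w 0.0116
t 5.70 ang 13.21 pos [ 523.9 -122.9  113.9] F [-1.5 -1.3 -1.1] T [-0.575  0.209  0.203] w 0.0120
t 5.90 ang 15.89 pos [ 524.  -122.9  113.9] F [-1.6 -1.5 -0.4] T [-0.448  0.139 -0.136] w 0.0121
```

```bash
q(){ python3 r.py; }
for i in 1; do
python3 -m inch '[-0.03,0,0,0,0,0,1,-0.03,0,0,0,0,0,1]' >/dev/null; q
python3 -m inch '[-0.03,0,0,0,0,0,1,-0.03,0,0,0,0,0,1]' >/dev/null; q
python3 -m inch '[-0.03,0,0,0,0,0,1,-0.03,0,0,0,0,0,1]' >/dev/null; q
python3 -m inch '[-0.03,0,0,0,0,0,1,-0.03,0,0,0,0,0,1]' >/dev/null; q
python3 -m inch '[-0.03,0,0,0,0,0,1,-0.03,0,0,0,0,0,1]' >/dev/null; q
python3 -m inch '[-0.03,0,0,0,0,0,1,-0.03,0,0,0,0,0,1]' >/dev/null; q
python3 -m inch '[-0.03,0,0,0,0,0,1,-0.03,0,0,0,0,0,1]' >/dev/null; q
python3 -m inch '[-0.03,0,0,0,0,0,1,-0.03,0,0,0,0,0,1]' >/dev/null; q
python3 -m inch '[-0.03,0,0,0,0,0,1,-0.03,0,0,0,0,0,1]' >/dev/null; q
python3 -m inch '[-0.03,0,0,0,0,0,1,-0.03,0,0,0,0,0,1]' >/dev/null; q
python3 -m inch '[-0.03,0,0,0,0,0,1,-0.03,0,0,0,0,0,1]' >/dev/null; q
python3 -m inch '[-0.03,0,0,0,0,0,1,-0.03,0,0,0,0,0,1]' >/dev/null; q
done
```

```text
t 6.10 ang 18.59 pos [ 523.9 -122.8  113.9] F [-0.8 -0.5 -0.1] T [-0.225  0.173 -0.087] w 0.0120
t 6.30 ang 21.30 pos [ 523.9 -122.8  113.9] F [-1.1  1.  -0.1] T [-0.099  0.187 -0.074] w 0.0116
t 6.50 ang 24.00 pos [ 523.9 -122.8  113.9] F [-1.4  1.9  1.5] T [0.087 0.307 0.031] w 0.0118
t 6.70 ang 26.71 pos [ 523.9 -122.7  113.9] F [-2.1  2.9  1.7] T [0.31  0.357 0.118] w 0.0116
t 6.90 ang 29.40 pos [ 523.8 -122.7  113.9] F [-1.2  4.5  1.2] T [0.516 0.454 0.192] w 0.0118
t 7.10 ang 32.11 pos [ 523.8 -122.7  113.9] F [-2.3  5.1  2.4] T [0.74  0.52  0.214] w 0.0116
t 7.30 ang 34.79 pos [ 523.8 -122.6  113.9] F [-2.6  5.3  2.5] T [0.874 0.456 0.026] w 0.0117
t 7.50 ang 37.48 pos [ 523.8 -122.6  113.9] F [-2.6  6.7  3.1] T [ 0.929  0.38  -0.147] w 0.0116
t 7.70 ang 40.18 pos [ 523.7 -122.5  113.9] F [-2.2  5.7  2.9] T [ 0.923  0.409 -0.043] w 0.0119
t 7.90 ang 42.89 pos [ 523.7 -122.5  113.9] F [-3.2  6.1  3.4] T [0.939 0.521 0.007] w 0.0121
t 8.10 ang 45.59 pos [ 523.6 -122.4  113.9] F [-3.6  6.4  3.3] T [1.003 0.481 0.092] w 0.0116
t 8.30 ang 48.30 pos [ 523.6 -122.4  113.9] F [-2.9  6.7  2.9] T [1.084 0.644 0.088] w 0.0118
```

```bash
q(){ python3 r.py; }
python3 -m inch '[-0.03,0,0,0,0,0,1,-0.03,0,0,0,0,0,1]' >/dev/null; q
python3 -m inch '[-0.02,0,0,0,0,0,1,-0.02,0,0,0,0,0,1]' >/dev/null; q
python3 -m inch '[-0.02,0,0,0,0,0,1,-0.02,0,0,0,0,0,1]' >/dev/null; q
python3 -m inch '[-0.01,0,0,0,0,0,1,-0.01,0,0,0,0,0,1]' >/dev/null; q
python3 -m inch '[-0.01,0,0,0,0,0,1,-0.01,0,0,0,0,0,1]' >/dev/null; q
```

```text
t 8.50 ang 51.00 pos [ 523.5 -122.4  113.9] F [-2.5  7.2  3.2] T [1.147 0.652 0.235] w 0.0122
t 8.70 ang 52.77 pos [ 523.5 -122.3  113.9] F [-3.4  7.9  4.3] T [1.099 0.738 0.203] w 0.0119
t 8.90 ang 54.56 pos [ 523.5 -122.3  113.9] F [-3.5  6.8  4.6] T [1.22  0.669 0.047] w 0.0119
t 9.10 ang 55.41 pos [ 523.5 -122.3  113.9] F [-3.4  7.8  4.8] T [ 1.21   0.578 -0.238] w 0.0120
t 9.30 ang 56.30 pos [ 523.5 -122.3  113.9] F [-3.5  7.2  4.8] T [ 1.246  0.579 -0.401] w 0.0118
```

```bash
q(){ python3 r.py; }
python3 -m inch '[-0.012,0,0,0,0,0,1,-0.012,0,0,0,0,0,1]' >/dev/null; q
python3 -m inch '[-0.012,0,0,0,0,0,1,-0.012,0,0,0,0,0,1,-0.012,0,0,0,0,0,1]' >/dev/null; q
```

```text
t 9.50 ang 57.36 pos [ 523.5 -122.3  113.9] F [-4.5  7.2  5. ] T [ 1.146  0.657 -0.914] w 0.0125
t 9.80 ang 58.39 pos [ 523.5 -122.3  113.9] F [-3.3  7.2  4.8] T [ 1.197  0.647 -1.069] w 0.0126
```

The torque climbed from about 0 to 1.07 N·m within 4°, well above the 0.23 N·m it takes to leave a click, so this is the rigid end stop. Now I'll turn clockwise and count clicks.

```bash
q(){ python3 r.py; }
python3 -m inch '[0.04,0,0,0,0,0,1,0.04,0,0,0,0,0,1]' >/dev/null; q
python3 -m inch '[0.03,0,0,0,0,0,1,0.03,0,0,0,0,0,1]' >/dev/null; q
python3 -m inch '[0.03,0,0,0,0,0,1,0.03,0,0,0,0,0,1]' >/dev/null; q
python3 -m inch '[0.03,0,0,0,0,0,1,0.03,0,0,0,0,0,1]' >/dev/null; q
python3 -m inch '[0.03,0,0,0,0,0,1,0.03,0,0,0,0,0,1]' >/dev/null; q
python3 -m inch '[0.03,0,0,0,0,0,1,0.03,0,0,0,0,0,1]' >/dev/null; q
python3 -m inch '[0.03,0,0,0,0,0,1,0.03,0,0,0,0,0,1]' >/dev/null; q
python3 -m inch '[0.03,0,0,0,0,0,1,0.03,0,0,0,0,0,1]' >/dev/null; q
python3 -m inch '[0.03,0,0,0,0,0,1,0.03,0,0,0,0,0,1]' >/dev/null; q
python3 -m inch '[0.03,0,0,0,0,0,1,0.03,0,0,0,0,0,1]' >/dev/null; q
python3 -m inch '[0.03,0,0,0,0,0,1,0.03,0,0,0,0,0,1]' >/dev/null; q
python3 -m inch '[0.03,0,0,0,0,0,1,0.03,0,0,0,0,0,1]' >/dev/null; q
python3 -m inch '[0.03,0,0,0,0,0,1,0.03,0,0,0,0,0,1]' >/dev/null; q
python3 -m inch '[0.03,0,0,0,0,0,1,0.03,0,0,0,0,0,1]' >/dev/null; q
```

```text
t 10.00 ang 54.71 pos [ 523.5 -122.3  113.9] F [-3.3  8.6  4.9] T [ 1.188  0.617 -0.163] w 0.0120
t 10.20 ang 52.06 pos [ 523.5 -122.4  113.9] F [-3.8  7.4  5.2] T [1.089 0.699 0.233] w 0.0120
t 10.40 ang 49.36 pos [ 523.6 -122.4  113.9] F [-3.   7.5  3.3] T [1.081 0.583 0.04 ] w 0.0120
t 10.60 ang 46.66 pos [ 523.6 -122.4  113.9] F [-3.3  6.5  4.1] T [ 1.016  0.573 -0.   ] w 0.0118
t 10.80 ang 43.95 pos [ 523.7 -122.5  113.9] F [-2.6  6.4  2.8] T [ 0.988  0.524 -0.078] w 0.0122
t 11.00 ang 41.25 pos [ 523.7 -122.5  113.9] F [-3.4  6.   2. ] T [ 0.978  0.449 -0.16 ] w 0.0119
t 11.20 ang 38.55 pos [ 523.8 -122.5  113.9] F [-3.3  6.1  2.6] T [ 0.929  0.338 -0.199] w 0.0117
t 11.40 ang 35.84 pos [ 523.8 -122.6  113.9] F [-2.1  5.1  2.1] T [ 0.896  0.339 -0.268] w 0.0118
t 11.60 ang 33.16 pos [ 523.8 -122.6  113.9] F [-2.   4.7  1.3] T [0.827 0.45  0.124] w 0.0119
t 11.80 ang 30.52 pos [ 523.8 -122.7  113.9] F [-1.9  4.3  3.1] T [0.773 0.523 0.099] w 0.0117
t 12.00 ang 27.88 pos [ 523.8 -122.7  113.9] F [-2.3  4.2  2.5] T [0.646 0.435 0.028] w 0.0119
t 12.20 ang 25.24 pos [ 523.9 -122.8  113.9] F [-1.7  4.9  2.2] T [0.752 0.431 0.021] w 0.0116
t 12.40 ang 22.60 pos [ 523.9 -122.8  113.9] F [-2.6  4.6  2.7] T [ 0.761  0.388 -0.145] w 0.0118
t 12.60 ang 19.96 pos [ 524.  -122.9  113.9] F [-1.8  4.1  2.1] T [ 0.743  0.381 -0.16 ] w 0.0119
```

```bash
q(){ python3 r.py; }
python3 -m inch '[0.03,0,0,0,0,0,1,0.03,0,0,0,0,0,1]' >/dev/null; q
python3 -m inch '[0.03,0,0,0,0,0,1,0.03,0,0,0,0,0,1]' >/dev/null; q
python3 -m inch '[0.03,0,0,0,0,0,1,0.03,0,0,0,0,0,1]' >/dev/null; q
python3 -m inch '[0.03,0,0,0,0,0,1,0.03,0,0,0,0,0,1]' >/dev/null; q
python3 -m inch '[0.03,0,0,0,0,0,1,0.03,0,0,0,0,0,1]' >/dev/null; q
python3 -m inch '[0.03,0,0,0,0,0,1,0.03,0,0,0,0,0,1]' >/dev/null; q
python3 -m inch '[0.03,0,0,0,0,0,1,0.03,0,0,0,0,0,1]' >/dev/null; q
python3 -m inch '[0.02,0,0,0,0,0,1,0.02,0,0,0,0,0,1]' >/dev/null; q
python3 -m inch '[0.02,0,0,0,0,0,1,0.02,0,0,0,0,0,1]' >/dev/null; q
python3 -m inch '[0.01,0,0,0,0,0,1,0.01,0,0,0,0,0,1]' >/dev/null; q
```

```text
t 12.80 ang 17.31 pos [ 523.9 -122.9  113.9] F [-2.5  4.5  1.1] T [ 0.808  0.361 -0.259] w 0.0118
t 13.00 ang 14.64 pos [ 524.  -123.   113.9] F [-1.3  4.   1.5] T [ 0.652  0.427 -0.137] w 0.0118
t 13.20 ang 11.97 pos [ 524.  -123.   113.9] F [-2.3  3.4  1.4] T [0.528 0.507 0.159] w 0.0118
t 13.40 ang 9.28 pos [ 524.  -123.   113.9] F [-2.9  2.3  0.6] T [0.434 0.483 0.067] w 0.0118
t 13.60 ang 6.58 pos [ 524.  -123.1  113.9] F [-3.6  2.5  0.1] T [ 0.201  0.489 -0.01 ] w 0.0120
t 13.80 ang 3.89 pos [ 524.  -123.1  113.9] F [-3.   0.8  0.5] T [-0.037  0.479 -0.093] w 0.0119
t 14.00 ang 1.19 pos [ 524.  -123.2  113.9] F [-3.3 -1.1 -0.2] T [-0.18   0.499 -0.134] w 0.0116
t 14.20 ang -0.60 pos [ 524.  -123.2  113.9] F [-3.3 -1.1 -0.7] T [-0.402  0.507 -0.083] w 0.0116
t 14.40 ang -2.42 pos [ 524.  -123.3  113.9] F [-2.8 -3.2 -0.8] T [-0.615  0.489 -0.138] w 0.0116
t 14.60 ang -3.39 pos [ 524.  -123.2  113.9] F [-3.3 -4.6 -1.6] T [-0.858  0.522 -0.177] w 0.0120
```

```bash
q(){ python3 r.py; }
python3 -m inch '[0.01,0,0,0,0,0,1,0.01,0,0,0,0,0,1]' >/dev/null; q
python3 -m inch '[0.01,0,0,0,0,0,1,0.01,0,0,0,0,0,1]' >/dev/null; q
python3 -m inch '[0.01,0,0,0,0,0,1,0.01,0,0,0,0,0,1]' >/dev/null; q
```

```text
t 14.80 ang -4.29 pos [ 524.  -123.3  113.9] F [-3.7 -4.2 -0.2] T [-0.888  0.546 -0.221] w 0.0116
t 15.00 ang -5.19 pos [ 524.  -123.3  113.9] F [-3.6 -4.7 -2.6] T [-0.97   0.586 -0.02 ] w 0.0119
t 15.20 ang -6.08 pos [ 524.  -123.3  113.9] F [-1.8 -4.4 -1.1] T [-1.012  0.62   0.077] w 0.0116
```

```bash
q(){ python3 r.py; }
python3 -m inch '[-0.005,0,0,0,0,0,1,-0.005,0,0,0,0,0,1,-0.005,0,0,0,0,0,1,-0.005,0,0,0,0,0,1,-0.005,0,0,0,0,0,1]' >/dev/null; q
python3 - <<'E'
from h import *
im=arm.snapshot("wrist")[:,:,::-1]
cv2.imwrite("pics/w4.png",im)
im=arm.snapshot("top")[:,:,::-1];cv2.imwrite("pics/t4.png",im)
E
q
```

```text
t 15.70 ang -5.60 pos [ 524.  -123.3  113.9] F [-2.6 -4.2 -1.9] T [-0.962  0.597  0.061] w 0.0121
t 15.80 ang -5.60 pos [ 524.  -123.3  113.9] F [-3.1 -4.1 -0.5] T [-0.938  0.592  0.01 ] w 0.0118
```

View pics/w4.png

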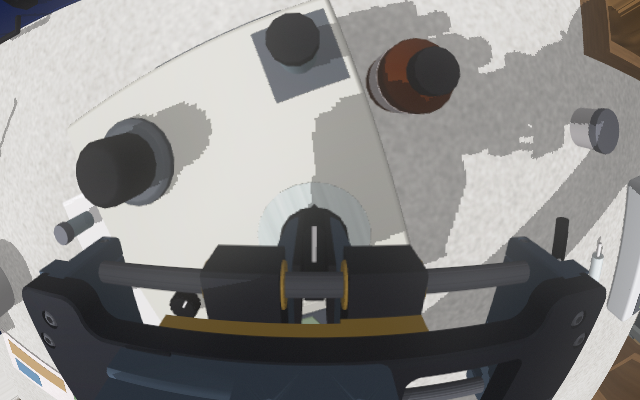

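View pics/t4.png

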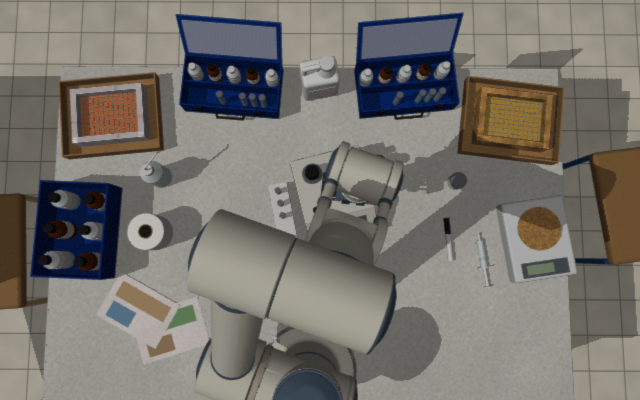

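In the wrist view the white line is straight between the pads at (314,226–262). The vial at (293,40) and the bottle at (425,75) are where they were before the grip. In the top view the other things stand unmoved.

```bash
python3 -c "
from bench import arm
print(arm.sign_off())"; python3 r.py
```

```text
the job is handed in; nothing more can be done
None
the job is handed in; nothing more can be done
```

The selector is in its third click with the gripper still holding it, and I handed the job in at about 15.8 s.

- **End stop:** I turned the knob anticlockwise until it hit the stop. The torque rose to 1.07 N·m, against about 0.23 N·m to leave a click.
- **Click count:** Going clockwise, I felt three clicks, at tool angles of about 34°, 13.5° and −5.5°. The 20° spacing fits the stop's rest position at about 54.5°.
- **Last checks:** The tool was at −5.6° and the twist on the knob was about 0.01 to 0.06 N·m. There was a steady sideways force of about 5 N. The white line was straight in the grip.
- **Surroundings:** In the last wrist picture the vial and the bottle looked unmoved. In the last overhead picture most other things also looked unmoved, but the arm hid part of the colorimeter. I didn't measure the zero knob again afterwards, but the gripper worked well clear of it.
- **Disagreement:** The overhead and wrist cameras placed the knob's axis about 4 mm apart along x. I used the wrist camera's value, and the low sideways forces during the turn supported it.

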